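Go / no-go check of a sample tube

ROBOT

A 7-joint arm with a two-finger parallel gripper is mounted at the origin on a cart in front of the work surface, level with it; the furniture and walls round the work are solid. World frame = base frame: x ahead of the robot, y to its left, z up, the work surface at z = 0. Lengths are in m, angles in rad, forces in N, time in s.
With the tool pointing down it reaches from about 0.425 to 0.925 m from the base axis. Payload 6.8 kg.
Tool frame: the origin (TCP) lies at the very end of the fingers, on their centre line; the grasp point (between the pads) lies 19 mm behind it (hold_point_z is the distance from the TCP to the grasp point, in m); z points along the fingers, y is the direction in which the jaws open and shut (so a half turn about z gives the same grasp; the last joint's range is limited). The gripper opens to 85 mm and grips with 20 to 120 N. Pads are 22 mm wide; open, the fingers measure 114 mm over their backs; the gripper's body (76 mm by 85 mm) begins 54 mm behind the grasp point. The pads swing forward as they close: fully open they stand 13 mm farther back than shut.
Start: joints at [1.11, 0.477, 0.022, 1.555, -0.011, 1.109, -0.083], TCP at [0.233, -0.633, 0.231] pointing down, gripper open.
Joint ranges: [-2.96, 2.96], [-0.34, 2.1], [-1.41, 1.46], [0.24, 2.44], [-1.37, 4.51], [0.17, 1.92], [-2.96, 2.96]. Speed limits (rad/s): [2.39, 2.39, 3.14, 3.14, 3.14, 3.14, 3.14].

INTERFACE

Orientations are given as a unit quaternion [w, x, y, z].
In Python, from station import get_obs, read_camera, calibration, hand_in, regions_of, hold_point_z gives the robot as it stands.
- The arm moves only by the tool send_rows, never from a script. Its argument "motion" is text: rows parted by semicolons, each of 7 numbers parted by spaces: the shift along the world's x, y, z in cm, then the turn, a rotation vector about the world's x, y, z in degrees, then the closure, from 0 (fully open) to 1 (shut). In form: dx dy dz rx ry rz fingers; .... A call has 1 to 20 rows; each row shifts and turns the pose as measured when the row begins; what a row does not reach is not made up. A row lasts 1/12 s, in which the tool goes at most 41.7 mm and 7.16 degrees, less where a joint would pass 70% of its speed; a pose out of reach is approached as far as the arm can. A call is refused whole if a number of a shift passes 4.17 or a number of a turn 7.16, either way. A call with a gripper value outside its range is refused whole. The fingers move at their own pace and stop on an object; "newtons" is the grip in N (left out, the last holds). Time passes only in rows, so rows that do not move let the fingers close. It gives the time, the measured TCP pose, the force and the opening at its end, in the units of the state.
- get_obs(): the state, without advancing time (a new reading comes with each control period).
- read_camera(name): name is "side" or "top"; returns the picture (400x640x3 uint8, red, green, blue); there is no depth.
- calibration(name): a dict with "mtx" (3x3 intrinsics, pixels), "R" (3x3) and "t" (3): a world point X has camera coordinates R X + t. Camera axes: x right, y down, z forward; pixel columns grow to the right and rows downward; lengths in m; the calibration is good to about 2 mm. A picture is of the moment at which its call begins. calibration takes no time and is no camera call.
- hand_in(): hands the job in, once; it reports no verdict.
Trained networks look in the newest picture that a camera, given by its name, has taken for a name from the list of things; names that differ only in an ending like _2 or _b are one class to them, and where a whole thing is asked for, a point or a joint stands for the part that bears it (a point fixed in the world has none). Each returns a list of dicts, best first, with "conf" (0 to 1); they miss things now and then, are a little off and sometimes report something else, mostly with a low value. They report only what shows in the picture. A call takes as long as a camera call. They do not tell look-alikes from the thing itself.
- regions_of(thing, camera): "region" (400x640 bool, what is visible of it) and "point" ([column, row] in pixels, amid what is visible of it).
The state is a dict: "t": time; "q": joint angles; "joint_vel": joint speeds; "joint_torque": joint torques, N m; "eef_pos": TCP position; "tool_rot": TCP orientation; "contact_force": force on the tool from outside, world axes, zero at the start; "torque": the same for the moment, N m; "gripper_width": opening from 0.0 (shut) to 1.0 (fully open).
Only numpy, scipy, OpenCV 4.12 (cv2) and the standard library are available. Lean on these libraries where they do the work, as an engineer would, in place of code of your own. Each camera call takes 0.05 s, during which the arm holds its last target.

TASK

Check the diameter of the teal-capped sample tube on the snap gauge, keeping it upright and low between the jaws: from the gauge's open end slide it right through the green-marked go gap, then carry straight on and press it gently against the red-marked no-go gap, a steady push of a few newtons for about a second, to feel that it is stopped. Then lift it out, stand it fully down in the well of the white holder block and let go; never force the tube and leave the other things alone.

Things in the scene. Friction and masses are not known exactly. Their poses are not given: they have to be found in the camera images.
- tube_center (a point): centre (half-way up, 47 mm above its foot) of the only teal-capped sample tube: 94 mm tall, 60 g, z up along it, it stands upright on the worktop. Body 33.6 mm in diameter; screw cap 41 mm in diameter over the top 20 mm (from 28 to 48 mm above this centre). Grip it by the cap: the body must be free for the gauge.
- gauge: snap gauge screwed to the worktop: grey U-shaped base 164 x 146 mm, two pairs of jaws across its lane, 57 mm high at most. Origin on the worktop in the middle of the go gap; x runs along the lane from the open end (-x) through the go gap to the no-go gap; y across. No floor in the lane: the tube slides over the worktop. More than 20 N between tube and gauge ruins the tube.
- go_gap (a point): middle of the go gap, 45 mm above the gauge's origin. Its jaws (green marks) end in two upright round steel anvils, radius 8 mm, 34 to 56 mm above the worktop, with a 35.6 mm gap between them.
- lane_end (a point): centre of the low cross bar (12 mm high) that closes the far end, 133 mm beyond the go gap. Between it and the go gap stand the no-go jaws (red marks; anvils radius 6 mm, gap 28 mm, rigid), clamped at a place that is NOT measured: anvils 50 to 84 mm beyond the go gap, so they stop the tube with its axis about 39 to 73 mm beyond it. Find it by feel.
- holder: white holder block, 80 x 80 x 35 mm, fixed; origin at the centre of its underside, z up. One round well in the middle of its top, 39 mm in diameter, 30 mm deep (its floor is 5 mm above the worktop): the tube fully home has its foot on that floor, its centre 52 mm above the worktop.
- jar: bystander: small jar with orange cap, 41 mm wide, 53 mm tall; origin under its centre
- tape: bystander: roll of brown tape lying flat, 84 mm wide, 18 mm tall; origin under its centre
- dropper: bystander: small white bottle, 50 mm wide, 100 mm tall; origin under its centre
- beaker: bystander: small clear beaker, 76 mm wide, 85 mm tall; origin under its centre
Things that resemble listed ones, but are neither listed nor needed, are in the scene too. Leave any purple look-alike of the part that bears tube_center alone.

How it is judged:
On the way, in this order (a step that is already met when the one before it is completed fails the run):
1. the tube is upright and low in front of the go gap, at the gauge's open end (x of tube_center in the frame of gauge between -0.07 and -0.016 m and y of tube_center in the frame of gauge between -0.012 and 0.012 m and height (world z) of tube_center below 0.066 m and angle between tube_center's own z axis and vertical below 0.3 rad), for 0.05 s.
2. the tube is upright and low inside the go gap (x of tube_center in the frame of gauge between -0.01 and 0.01 m and y of tube_center in the frame of gauge between -0.004 and 0.004 m and height (world z) of tube_center below 0.066 m and angle between tube_center's own z axis and vertical below 0.3 rad), for 0.05 s.
3. past the go gap, the tube is pressed against the no-go gap with more than 2 N for 0.3 s and is stopped by it (x of tube_center in the frame of gauge between 0.035 and 0.078 m and y of tube_center in the frame of gauge between -0.004 and 0.004 m and height (world z) of tube_center below 0.066 m and angle between tube_center's own z axis and vertical below 0.3 rad and contact force between tube and gauge above 2 N), for 0.3 s.
At the end, for the whole second after the job is handed in: the tube stands upright (within 7 degrees) and fully down (within 5 mm) in the holder's well, centred within 5 mm, released and at rest (horizontal distance between tube_center and holder below 0.005 m and height (world z) of tube_center between 0.047 and 0.057 m and angle between tube_center's own z axis and vertical below 0.12 rad and linear speed of tube below 0.02 m/s and contact force between the fingers and tube below 0.1 N); the robot touches nothing.
It fails at once if more than 20 N between tube and gauge (contact force between tube and gauge above 20 N).
It fails at once if the tube is tipped by more than 35 degrees (angle between tube_center's own z axis and vertical above 0.6 rad).
It fails at once if the robot strikes the gauge with more than 10 N (contact force between the arm and gauge above 10 N).
It fails at once if the fingers strike the gauge with more than 10 N (contact force between the fingers and gauge above 10 N).
It fails at once if a bystander is moved by more than 25 mm (distance of any of jar, tape, dropper, beaker from where it was at the start of the episode above 0.025 m).
It also fails if it takes over 64 s, if anything falls off the work surface, if the arm or the gripper's body presses on something with over 40 N, if the wrist force passes 120 N, or if a joint passes its speed limit or range.

## Working session

There is one attempt and no reset: what is moved stays moved. The work goes in short steps, Python scripts to look and compute and a tool call to move; the robot and the scene stay as the last step left them, time stands still between calls to the robot, and variables do not carry over. Pictures are saved under pics/ and viewed, and the job is handed in when it is done.

Besides the shell and the picture viewer there is one more tool, called as name(argument=value, ...) on one line, values as JSON. send_rows: Moves the arm, as the interface text tells. Its arguments: {"type":"object","properties":{"motion":{"type":"string"},"newtons":{"type":"number"}},"required":["motion"]}

```bash
ls; mkdir -p pics
python3 - <<'E'
from station import *
import cv2,numpy as np
for n in ["side","top"]:
    im=read_camera(n); cv2.imwrite(f"pics/{n}0.png",im[:,:,::-1])
    c=calibration(n); print(n,c)
    for th in ["tube_center","gauge","holder","jar","tape","dropper","beaker"]:
        for r in regions_of(th,n)[:3]:
            print(th,round(r["conf"],2),r["point"],r["region"].sum())
o=get_obs();print(o); print(hold_point_z)
E
```

```text
pics
side {'mtx': array([[415.12195203,   0.        , 322.47035481],
       [  0.        , 415.12195203, 198.82418739],
       [  0.        ,   0.        ,   1.        ]]), 'R': array([[ 0.950534  , -0.31060622, -0.00298315],
       [-0.25293624, -0.76840321, -0.58786033],
       [ 0.18030081,  0.55953578, -0.80895694]]), 't': array([-0.48592748,  0.21461478,  1.15023732])}
tube_center 0.85 [349.9, 283.1] 351
tube_center 0.83 [323.9, 295.6] 402
tube_center 0.69 [299.1, 210.3] 1415
gauge 0.5 [249.5, 133.4] 618
holder 0.84 [285.9, 169.0] 626
jar 0.78 [392.7, 281.3] 279
tape 0.63 [372.1, 240.6] 499
dropper 0.66 [287.2, 122.7] 335
beaker 0.97 [250.2, 131.3] 581
top {'mtx': array([[463.41675559,   0.        , 324.85852197],
       [  0.        , 463.41675559, 204.37897434],
       [  0.        ,   0.        ,   1.        ]]), 'R': array([[ 0.00656815, -0.99993581, -0.00923263],
       [-0.99584836, -0.00570247, -0.0908489 ],
       [ 0.09079042,  0.00979101, -0.99582189]]), 't': array([0.08687454, 0.54460684, 1.37862453])}
tube_center 0.54 [437.7, 240.3] 192
tube_center 0.48 [429.5, 211.1
[... 229 characters left out ...]
: 0.8, 'q': array([ 1.10988856,  0.47696216,  0.02239306,  1.55538432, -0.01151442,
        1.10931036, -0.08306933]), 'joint_vel': array([-0.00077809, -0.00040345, -0.00128704, -0.00024881, -0.00119668,
        0.00065908, -0.00139756]), 'joint_torque': array([ 1.01743655e-03, -5.96278381e+01,  1.60634570e+00, -2.81539893e+01,
        1.24428584e-02,  1.28082029e-03,  3.80902179e-06]), 'eef_pos': array([ 0.23325842, -0.63344028,  0.23133979]), 'tool_rot': array([2.71682753e-05, 9.84480310e-01, 1.75495063e-01, 2.30525409e-05]), 'contact_force': array([ 0.27286517, -0.25911253,  0.39304114]), 'torque': array([-0.05026641, -0.04333485, -0.05053324]), 'gripper_width': 0.9977304709021036}
0.0187
```

View images.

Run:
```python
import cv2
a=cv2.imread("pics/side0.png")[80:340,180:480]; cv2.imwrite("pics/side_c.png",cv2.resize(a,None,fx=2.3,fy=2.3,interpolation=3)[:600])
a=cv2.imread("pics/top0.png")[120:320,180:480]; cv2.imwrite("pics/top_c.png",cv2.resize(a,None,fx=2.6,fy=2.6,interpolation=3))
```

```text
(no output)
```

View pics/side_c.png

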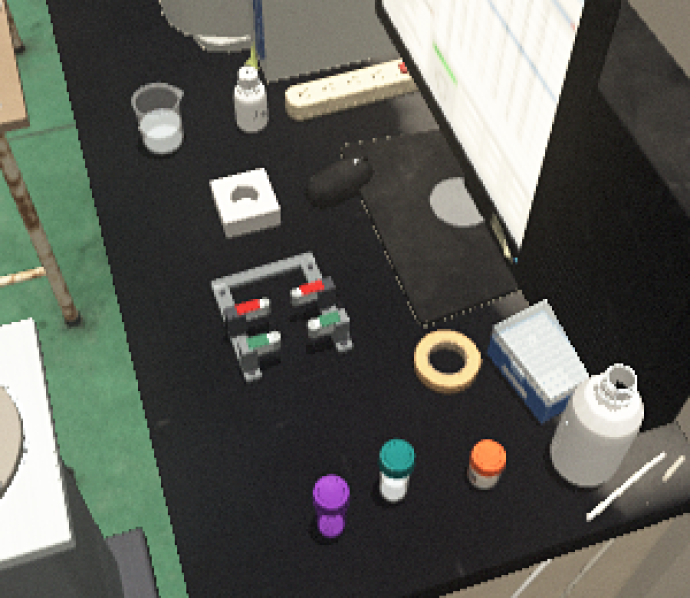

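View pics/top_c.png

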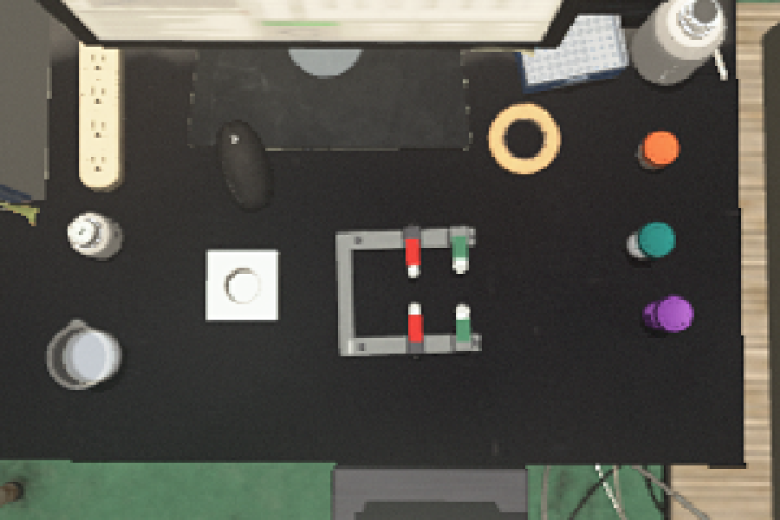

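View pics/side0.png

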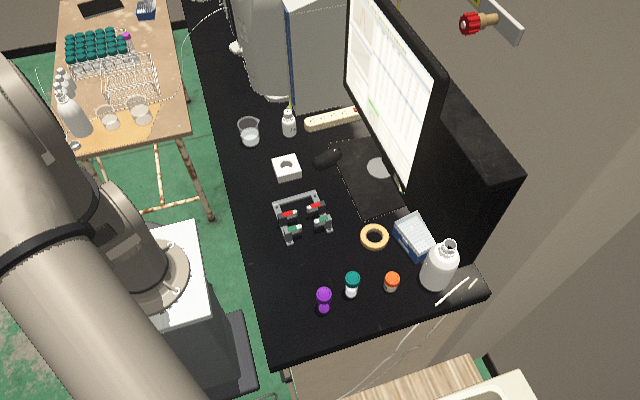

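View pics/top0.png

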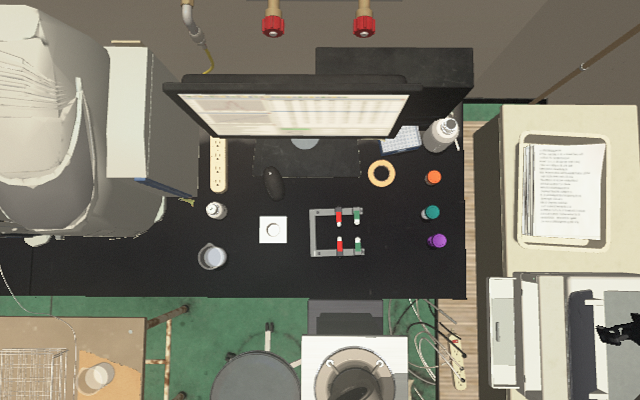

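Run:
```python
import cv2
a=cv2.imread("pics/side0.png")[180:250,260:345]; cv2.imwrite("pics/side_g.png",cv2.resize(a,None,fx=8,fy=8,interpolation=cv2.INTER_NEAREST))
a=cv2.imread("pics/top0.png")[195:270,300:380]; cv2.imwrite("pics/top_g.png",cv2.resize(a,None,fx=8,fy=8,interpolation=cv2.INTER_NEAREST))
a=cv2.imread("pics/side0.png")[260:320,300:380]; a=cv2.resize(a,None,fx=5,fy=5,interpolation=3)
b=cv2.imread("pics/top0.png")[195:255,400:480]; b=cv2.resize(b,None,fx=5,fy=5,interpolation=3)
cv2.imwrite("pics/tubes.png",cv2.hconcat([a,b]))
```

```text
(no output)
```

View pics/side_g.png

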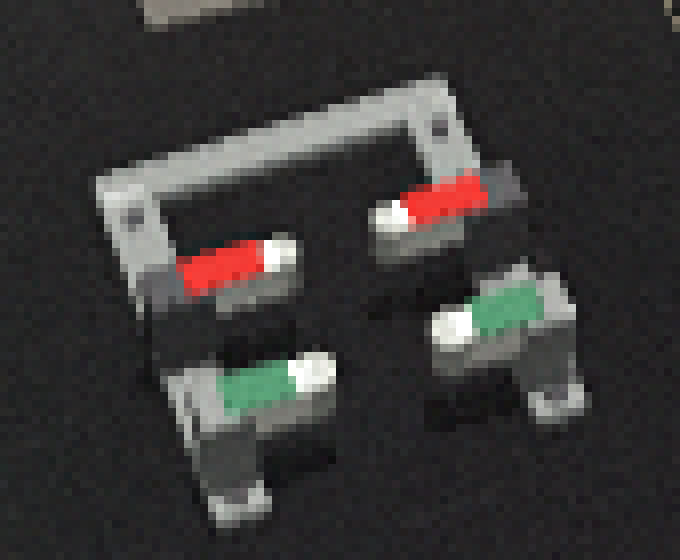

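View pics/top_g.png

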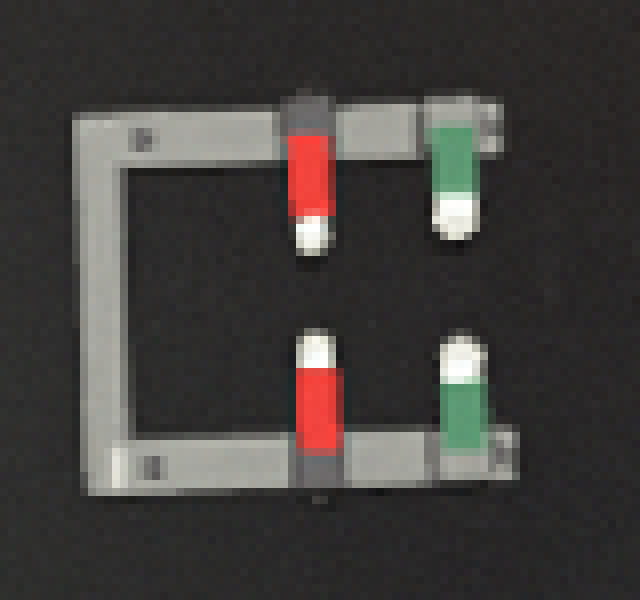

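View pics/tubes.png

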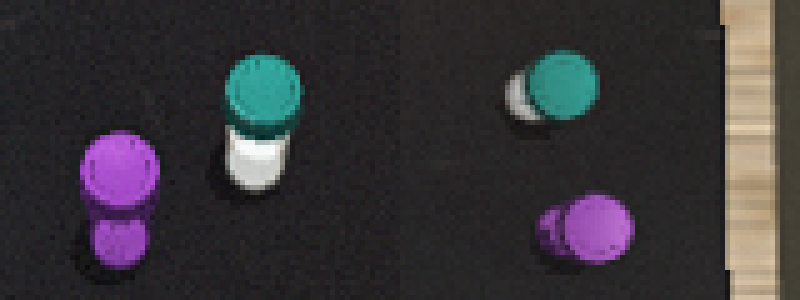

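```bash
cat > h.py <<'E'
import numpy as np,cv2
from scipy.optimize import least_squares
from station import calibration
def proj(n,X):
    c=calibration(n); P=np.atleast_2d(X)@c["R"].T+c["t"]; p=P@c["mtx"].T; return p[:,:2]/p[:,2:]
def back(n,uv,z):
    c=calibration(n); d=c["R"].T@np.linalg.inv(c["mtx"])@np.array([uv[0],uv[1],1.]); o=-c["R"].T@c["t"]
    return (o+d*(z-o[2])/d[2])[:2]
def cylhull(n,x,y,r,z0,z1):
    a=np.linspace(0,2*np.pi,60,endpoint=False)
    P=np.vstack([np.c_[x+r*np.cos(a),y+r*np.sin(a),0*a+z] for z in (z0,z1)])
    return cv2.convexHull(proj(n,P).astype(np.float32))
def hullcen(n,*a):
    m=cv2.moments(cylhull(n,*a)); return np.array([m['m10'],m['m01']])/m['m00'],m['m00']
def softcen(w):
    yy,xx=np.mgrid[:w.shape[0],:w.shape[1]]; s=w.sum(); return np.array([(w*xx).sum(),(w*yy).sum()])/s,s
def cylfit(n,cen,r,z0,z1,g=(0.6,0)):
    return least_squares(lambda p:hullcen(n,p[0],p[1],r,z0,z1)[0]-cen,g).x
E
python3 - <<'E'
from h import *
im={n:cv2.imread(f"pics/{n}0.png").astype(float) for n in("side","top")}
for n in im:
    b,g,r=[im[n][:,:,i] for i in range(3)]
    w=np.clip(((g+b)/2-r-25)/50,0,1)
    m=np.zeros_like(w); 
    if n=="side": m[262:312,338:365]=1
    else: m[200:225,418:445]=1
    c,s=softcen(w*m); x=cylfit(n,c,.0205,.0745,.0945); print(n,"teal",c,s,hullcen(n,*x,.0205,.0745,.0945)[1],x)
    # anvils
    wt=np.clip((np.minimum(np.minimum(r,g),b)-175)/60,0,1)
    wins={"top":{"goL":(218,226,353,361),"goR":(236,244,354,362),"ngL":(221,228,335,343),"ngR":(235,242,335,343)},
     "side":{"goA":(222,231,296,303),"goB":(217,225,313,320),"ngA":(208,215,292,299),"ngB":(203,210,305,312)}}[n]
    for k,(a,bb,cc,dd) in wins.items():
        m=np.zeros_like(w);m[a:bb,cc:dd]=1
        c,s=softcen(wt*m); print(n,k,c.round(2),s.round(1),back(n,c,.056).round(4))
    # holder
    s_=im[n].min(2); m=np.zeros_like(w)
    if n=="top": m[210:248,252:292]=1
    else: m[145:190,265:308]=1
    ww=np.clip((s_-80)/80,0,1)*m
    mm=(ww>.5).astype(np.uint8); cs,_=cv2.findContours(mm,cv2.RETR_EXTERNAL,cv2.CHAIN_APPROX_NONE); ct=max(cs,key=cv2.contourArea)
    rc=cv2.minAreaRect(ct); print(n,"holder",rc)
E
```

```text
side teal [352.27736271 278.05333479] 183.36999999999998 244.445347385481 [ 0.51976294 -0.21808626]
side goA [298.34 226.04] 17.2 [ 0.4367 -0.0079]
side goB [316.29 220.41] 15.0 [ 0.4909 -0.0057]
side ngA [294.12 211.26] 10.4 [0.4391 0.0448]
side ngB [308.75 206.6 ] 9.2 [0.4845 0.0473]
side holder ((286.0294189453125, 164.61764526367188), (20.130456924438477, 26.92145347595215), 75.96376037597656)
top teal [432.29876595 211.46872809] 142.62 180.7511164448224 [ 0.51981336 -0.22085436]
top goL [356.42 221.32] 18.2 [ 0.4916 -0.0035]
top goR [357.01 239.95] 18.6 [ 0.4368 -0.0053]
top ngL [338.35 223.57] 10.2 [0.4846 0.0497]
top ngR [338.99 238.62] 11.2 [0.4404 0.0477]
top holder ((272.5, 229.0), (26.0, 27.0), 90.0)
```

send_rows(motion="2.0 2.9 0 0 0 -1.3 0;2.0 2.9 0 0 0 -1.3 0;2.0 2.9 0 0 0 -1.3 0;2.0 2.9 0 0 0 -1.3 0;2.0 2.9 0 0 0 -1.3 0;2.0 2.9 0 0 0 -1.3 0;2.0 2.9 0 0 0 -1.3 0;2.0 2.9 0 0 0 -1.3 0;2.0 2.9 0 0 0 -1.3 0;2.0 2.9 0 0 0 -1.3 0;2.0 2.9 0 0 0 -1.3 0;2.0 2.9 0 0 0 -1.3 0;2.0 2.9 0 0 0 -1.3 0;2.0 2.9 0 0 0 -1.3 0", newtons=40)

```text
t: 1.97
eef_pos: [0.5132, -0.2168, 0.2337]
tool_rot: [0.004, 1.0, 0.0, -0.001]
contact_force: [0.3, 0.1, -0.8]
gripper_width: 0.998
```

```bash
cat > st.py <<'E'
from station import get_obs
import numpy as np
from scipy.spatial.transform import Rotation as R
def st():
    o=get_obs(); q=o["tool_rot"]; Rm=R.from_quat([q[1],q[2],q[3],q[0]])
    T=R.from_euler("z",2.0,degrees=True)*R.from_quat([1,0,0,0])
    print("t",round(o["t"],2),"p",np.round(o["eef_pos"]*100,2),"cm; corr rotvec deg",np.round((T*Rm.inv()).as_rotvec()*180/np.pi,2),"F",np.round(o["contact_force"],2),"T",np.round(o["torque"],2),"w",round(float(o["gripper_width"]),3))
    return o
if __name__=="__main__": st()
E
python3 st.py
```

```text
t 1.97 p [ 51.32 -21.68  23.37] cm; corr rotvec deg [ 0.46 -0.08  1.98] F [ 0.28  0.06 -0.82] T [ 0.   -0.03 -0.02] w 0.998
```

send_rows(motion="0.66 -0.27 -2 0.46 -0.08 1.98 0;0 0 -4 0 0 0 0;0 0 -3 0 0 0 0;0 0 0 0 0 0 0")

```text
t: 2.3
eef_pos: [0.5298, -0.2073, 0.1452]
tool_rot: [-0.001, 1.0, 0.027, 0.007]
contact_force: [-1.1, 0.3, -0.8]
gripper_width: 1.001
```

```bash
python3 st.py
```

```text
t 2.3 p [ 52.98 -20.73  14.52] cm; corr rotvec deg [-0.13  0.76 -1.05] F [-1.08  0.31 -0.8 ] T [-0.01  0.08 -0.02] w 1.001
```

send_rows(motion="-1.0 -1.2 -1 -0.1 0.7 -1.0 0;0 0 -2 0 0 0 0;0 0 0 0 0 0 0;0 0 0 0 0 0 0")

```text
t: 2.63
eef_pos: [0.5189, -0.2234, 0.1171]
tool_rot: [0.001, 1.0, 0.015, 0.0]
contact_force: [-0.1, 0.3, 0.4]
gripper_width: 0.998
```

```bash
python3 st.py
python3 - <<'E'
from station import *
import cv2
a=read_camera("side");b=read_camera("top")
a=cv2.resize(a[230:320,290:400],None,fx=3.6,fy=3.6,interpolation=3);b=cv2.resize(b[165:255,380:490],None,fx=3.6,fy=3.6,interpolation=3)
cv2.imwrite("pics/pre.png",cv2.hconcat([a,b])[:,:,::-1])
E
```

```text
t 2.63 p [ 51.89 -22.34  11.71] cm; corr rotvec deg [0.1  0.03 0.24] F [-0.09  0.35  0.43] T [-0.   -0.09 -0.03] w 0.998
```

View pics/pre.png

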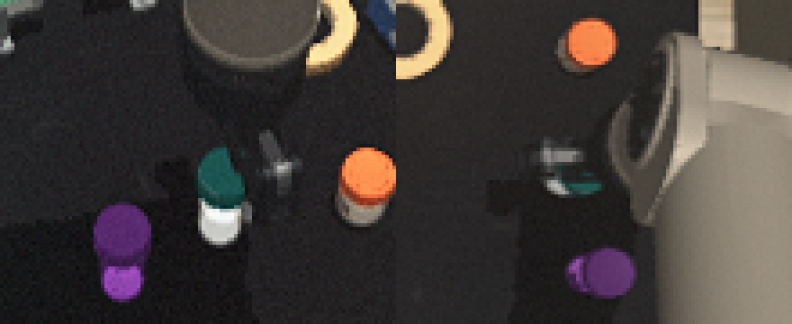

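Run:
```python
from h import *
for n in("side","top"):
    print(n,proj(n,[[.519,-.223+s*.045,z] for s in(-1,1) for z in (.125,.15)]).round(1), proj(n,[[.52,-.22,.094]]).round(1))
```

```text
side [[360.2 289.1]
 [361.  284.7]
 [347.3 257.2]
 [347.7 252.4]] [[352.8 277. ]]
top [[452.3 210.8]
 [454.7 210.1]
 [420.1 210.6]
 [421.9 209.9]] [[432.7 211.2]]
```

send_rows(motion="0.1 0.35 -1.5 0 0 0 0;0 0 -1.8 0 0 0 0;0 0 -1.5 0 0 0 0;0 0 0 0 0 0 0;0 0 0 0 0 0 0")

```text
t: 3.15
eef_pos: [0.5252, -0.2227, 0.0768]
tool_rot: [0.003, 1.0, 0.014, 0.007]
contact_force: [-0.5, -0.8, 0.2]
gripper_width: 1.0
```

```bash
python3 st.py
```

```text
t 3.15 p [ 52.52 -22.27   7.68] cm; corr rotvec deg [0.38 0.83 0.38] F [-0.51 -0.82  0.21] T [-0.03  0.01  0.02] w 1.0
```

send_rows(motion="-0.5 0.3 -0.6 0.3 0.8 0.3 0;0 0 -0.6 0 0 0 0;0 0 0 0 0 0 0;0 0 0 0 0 0 0")

```text
t: 3.48
eef_pos: [0.522, -0.2205, 0.068]
tool_rot: [0.002, 1.0, 0.017, 0.002]
contact_force: [0.4, 0.1, -0.9]
gripper_width: 0.999
```

```bash
python3 st.py
```

```text
t 3.48 p [ 52.2  -22.05   6.8 ] cm; corr rotvec deg [0.17 0.26 0.08] F [ 0.38  0.14 -0.91] T [ 0.03 -0.01 -0.01] w 0.999
```

send_rows(motion="-0.25 0.1 -0.4 0.2 0.2 0 0;0 0 0 0 0 0 0;0 0 0 0 0 0 0")

```text
t: 3.73
eef_pos: [0.5198, -0.2196, 0.0645]
tool_rot: [-0.0, 1.0, 0.017, 0.001]
contact_force: [0.5, -0.1, 0.2]
gripper_width: 1.002
```

```bash
python3 st.py
```

```text
t 3.73 p [ 51.98 -21.96   6.45] cm; corr rotvec deg [-0.02  0.12  0.08] F [ 0.5  -0.1   0.17] T [0.02 0.05 0.08] w 1.002
```

send_rows(motion="0 0 0 0 0 0 1;0 0 0 0 0 0 1;0 0 0 0 0 0 1;0 0 0 0 0 0 1;0 0 0 0 0 0 1;0 0 0 0 0 0 1;0 0 0 0 0 0 1;0 0 0 0 0 0 1", newtons=40)

```text
t: 4.4
eef_pos: [0.5201, -0.2196, 0.0648]
tool_rot: [-0.0, 1.0, 0.017, 0.001]
contact_force: [0.4, -0.0, 0.5]
gripper_width: 0.463
```

```bash
python3 st.py
```

```text
t 4.4 p [ 52.01 -21.96   6.48] cm; corr rotvec deg [-0.02  0.15  0.08] F [ 0.36 -0.02  0.53] T [-0.   -0.03  0.03] w 0.463
```

send_rows(motion="0 0 1.2 0 0 0 1;-0.9 2.4 0 0 0 0 1;-0.9 2.4 0 0 0 0 1;-0.9 2.4 0 0 0 0 1;-0.9 2.4 0 0 0 0 1;-0.9 2.4 0 0 0 0 1;-0.5 1.4 0 0 0 0 1;0 0 0 0 0 0 1;0 0 0 0 0 0 1")

```text
t: 5.15
eef_pos: [0.4689, -0.0831, 0.0833]
tool_rot: [0.001, 1.0, 0.015, 0.004]
contact_force: [-0.2, 0.1, -0.7]
gripper_width: 0.463
```

```bash
python3 st.py
python3 - <<'E'
from station import *
import cv2
a=read_camera("side");b=read_camera("top")
cv2.imwrite("pics/s1.png",a[:,:,::-1]);cv2.imwrite("pics/t1.png",b[:,:,::-1])
a=cv2.resize(a[180:290,250:360],None,fx=3.6,fy=3.6,interpolation=3);b=cv2.resize(b[175:285,300:410],None,fx=3.6,fy=3.6,interpolation=3)
cv2.imwrite("pics/at1.png",cv2.hconcat([a,b])[:,:,::-1])
E
```

```text
t 5.15 p [46.89 -8.31  8.33] cm; corr rotvec deg [0.13 0.43 0.29] F [-0.18  0.13 -0.68] T [ 0.   -0.03 -0.06] w 0.463
```

View pics/at1.png

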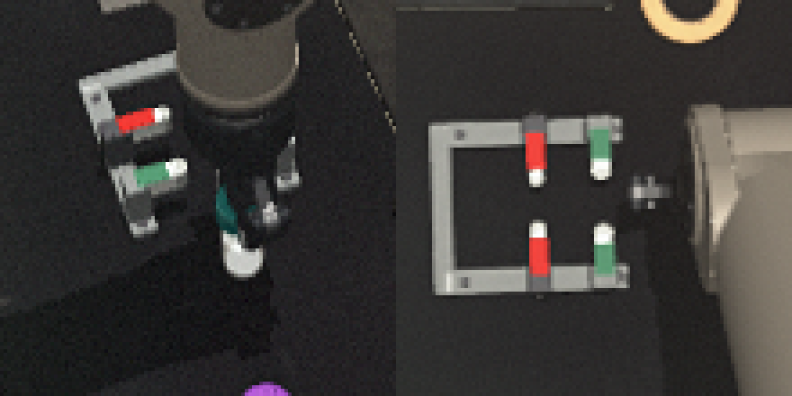

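```bash
cat > body.py <<'E'
from h import *
def bodyfit(img,eef,lift,win):
    """white body silhouette in side image -> xy. win rows/cols"""
    a=img.astype(float); r,g,b=[a[:,:,i] for i in range(3)]
    w=a.min(2); y0,y1,x0,x1=win
    sub=w[y0:y1,x0:x1]; print(sub.astype(int))
E
python3 - <<'E'
import cv2,numpy as np
np.set_printoptions(linewidth=250)
a=cv2.imread("pics/s1.png").min(2); print(a[238:262,305:330])
from h import *
for dx in (0,):
    h=cylhull("side",.469,-.083,.0168,.0185,.0185+.074)[:,0]; print(h[:,0].min(),h[:,0].max(),h[:,1].max())
E
```

```text
[[ 29  33  31  34  30  34  44  26  27  25  25  25  27  25  27  35  48  72 175 206 178  89  46  55  68]
 [ 35  26  26  23  24  19  47  39  28  23  25  24  29  30  60  47  58  57 144 149 150 172  66  66  64]
 [ 20  15  23  17  26  17  30  36  33  35  21  18  27  28  51  43  52  49 135 179 154 154  76  42  42]
 [ 19  20  19  16  22  23  25  29  32  39  22  22  23  28  31  56  74  55 117 151 121 104  71  36  30]
 [ 24  27  20  24  15  16  19  15  16  24  22  26  25  20  23  44  59  49  60  85  81  67  44  27  21]
 [ 22  20  14  16  24  17  25  14  10   9  16  47  20  23  20  19  39  31  29  54  50  42  31  18  22]
 [ 15  18  22  20  21  21  66 133  37   8  13  68  81  20  22  22  24  26  25  41  34  32  25  28  24]
 [ 17  23  19  24  19  19  71 208 182 130 133  48 101  32  18  26  29  21  26  30  26  22  23  22  32]
 [ 17  24  21  25  21  13  64 221 208 190 200  77  97  25  23  24  18  18  26  20  26  24  28  36  32]
 [ 21  23  23  22  12  11  55 172 204 206 224 144  93  43  20  20  22  24  24  24  30  36  30  31  33]
 [ 24  16  17  19  23  26  42 132 174 231 248 244  82  44   9  15  19 
[... 701 characters left out ...]
207 206 206 163  79  26  18  16  34  34  35  34  36]
 [ 20  25  19  17  23  23  20  19  25  58 103 141 145 142 122  81  18  14  21  16  37  36  33  36  33]
 [ 21  19  22  18  20  21  21  21  20  20  35  51  56  49  20  23  21  21  20  16  24  36  33  34  34]
 [ 23  28  23  24  21  18  23  19  27  16  17  15  16  18  17  17  21  18  17  16  10  37  35  33  33]
 [ 18  21  19  19  26  24  23  18  16  19  23  20  18  22  14  27  18  21  22  22  18  29  34  31  29]
 [ 19  26  20  22  24  21  11  19  17  22  27  22  19  21  15  21  23  23  23  25  27  33  31  39  35]
 [ 14  26  19  16  24  21  23  18  20  23  22  25  13  24  21  19  19  24  26  15  31  33  34  36  30]]
310.75632 323.31873 256.7943
```

```bash
cat > body.py <<'E'
from h import *
def render(hull,y0,y1,x0,x1,ss=8):
    m=np.zeros(((y1-y0)*ss,(x1-x0)*ss),np.uint8)
    p=((hull.reshape(-1,2)-[x0-.5,y0-.5])*ss-.5)
    cv2.fillConvexPoly(m,np.round(p*16).astype(np.int32),255,shift=4)
    return cv2.resize(m.astype(float)/255,(x1-x0,y1-y0),interpolation=cv2.INTER_AREA)
def bodyfit(img,g,z0,win,bg=22,fg=200):
    y0,y1,x0,x1=win
    w=np.clip((img.min(2).astype(float)[y0:y1,x0:x1]-bg)/(fg-bg),0,1)
    f=lambda p:(cv2.GaussianBlur(render(cylhull("side",p[0],p[1],.0168,z0,z0+.06),y0-2,y1+2,x0-2,x1+2),(0,0),.5)[2:-2,2:-2]-w).ravel()
    best=least_squares(f,g,diff_step=2e-3,x_scale=.01)
    return best.x,np.sqrt(np.mean(best.fun**2))
E
python3 - <<'E'
from body import *
im=cv2.imread("pics/s1.png")
print(bodyfit(im,(.469,-.083),.0185,(250,260,305,330)))
im=cv2.imread("pics/side0.png")
np.set_printoptions(linewidth=250)
print(im.min(2)[282:302,340:365])
print(bodyfit(im,(.519,-.22),0.0,(288,302,340,362)))
E
```

```text
(array([ 0.46898711, -0.08074622]), np.float64(0.08758571011653844))
[[ 29  35  37  31  28  14  28  59  68  44  43  45  51  51  48  51  46  51  37  23  32  32  33  35  34]
 [ 33  37  29  33  34  15  20  33  57  62  66  49  47  50  50  43  48  32  27  21  35  33  30  29  38]
 [ 34  33  32  33  29  19  19  20  32  38  56  35  35  36  41  34  27  22  22  29  29  29  35  34  38]
 [ 29  31  35  34  27 100  91  12  21  20  33  25  18  29  22  17  20  21  21  36  32  36  31  32  37]
 [ 31  32  35  35  26  89 198  84  12   7  17  16  19  18  16  12  13  69  39  31  33  26  29  34  38]
 [ 30  30  38  30  28  68 214 193 138  43  46   7   0   9   6  85  88 146  35  32  28  34  39  29  36]
 [ 34  32  33  32  19  84 184 236 241 238 237 171 173 177 203 190 184 114  24  29  35  34  32  31  32]
 [ 35  33  32  23  12  95 171 236 249 249 249 241 244 242 249 223 173  82  25  35  32  31  28  34  32]
 [ 32  32  25  16  19 104 196 211 237 247 245 245 246 246 250 214 133  74  25  35  31  37  33  34  35]
 [ 31  35  19  15  28 120 208 198 207 212 231 236 237 235 225 203 130  57  27  35  31  34  36  37  34]
 
[... 398 characters left out ...]
 36  37  35]
 [ 34  29  20  19  16  17  45 105 166 212 207 205 207 166 135  61  31  32  36  33  31  33  34  31  36]
 [ 31  32  19  22  21  18  15  31  84 130 152 150 135  79  50  26  34  29  31  32  27  35  36  30  37]
 [ 32  33  31  23  18  18  24  21  25  33  54  57  37  20  18  20  31  29  27  37  28  35  31  35  38]
 [ 31  34  37  24  18  20  17  21  23  16  17  20  15  22  30  31  27  37  35  35  34  31  33  27  37]
 [ 36  34  31  31  33  34  22  22  17  26  23  23  30  31  37  29  31  33  35  32  35  32  28  35  31]
 [ 29  32  35  36  35  32  28  25  33  29  32  30  31  33  33  31  35  30  33  34  35  30  33  31  31]]
(array([ 0.52040704, -0.21689245]), np.float64(0.10244490205525907))
```

send_rows(motion="-0.25 0.8 -0.5 0.1 0.4 0.3 1;-0.05 0.8 -0.5 0 0 0 1;0 0.4 -0.3 0 0 0 1;0 0 0 0 0 0 1;0 0 0 0 0 0 1")

```text
t: 5.67
eef_pos: [0.4672, -0.0656, 0.0686]
tool_rot: [0.001, 1.0, 0.014, 0.0]
contact_force: [-0.7, -0.4, -1.7]
gripper_width: 0.463
```

```bash
python3 st.py
```

```text
t 5.67 p [46.72 -6.56  6.86] cm; corr rotvec deg [0.08 0.03 0.4 ] F [-0.73 -0.4  -1.72] T [-0.02 -0.03 -0.01] w 0.463
```

send_rows(motion="-0.15 1.2 0 0.1 0 0.4 1;-0.05 1.1 0 0 0 0 1;0 0 0 0 0 0 1;0 0 0 0 0 0 1")

```text
t: 6.0
eef_pos: [0.4647, -0.041, 0.0681]
tool_rot: [-0.0, 1.0, 0.017, -0.0]
contact_force: [0.2, -1.3, -1.6]
gripper_width: 0.467
```

```bash
python3 st.py
python3 - <<'E'
from station import *
import cv2
a=read_camera("side");b=read_camera("top")
cv2.imwrite("pics/s2.png",a[:,:,::-1]);cv2.imwrite("pics/t2.png",b[:,:,::-1])
a=cv2.resize(a[180:260,270:350],None,fx=5,fy=5,interpolation=3);b=cv2.resize(b[190:270,310:390],None,fx=5,fy=5,interpolation=3)
cv2.imwrite("pics/at2.png",cv2.hconcat([a,b])[:,:,::-1])
E
python3 st.py
```

```text
t 6.0 p [46.47 -4.1   6.81] cm; corr rotvec deg [-0.04 -0.03  0.  ] F [ 0.19 -1.28 -1.59] T [-0.07 -0.01 -0.07] w 0.467
t 6.1 p [46.49 -4.13  6.82] cm; corr rotvec deg [-0.04 -0.01  0.04] F [ 0.06  0.12 -0.62] T [-0.03 -0.04  0.03] w 0.465
```

View pics/at2.png

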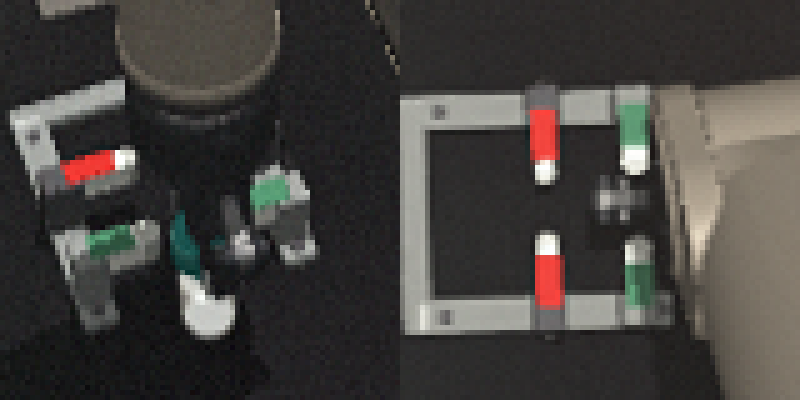

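Run:
```python
from body import *
im=cv2.imread("pics/s2.png")
np.set_printoptions(linewidth=250)
print(im.min(2)[232:250,300:324])
for z0 in(.0035,):
  for y0 in (239,240,241):
    print(bodyfit(im,(.465,-.041),z0,(y0,252,300,324)))
```

```text
[[ 49  26  25  20  19  21  18  26  26  17  21  21  23  31  32  43  38  45  65  58  47  27  20  20]
 [ 24  17  27  20  15  18  15  21  21  16  26  14  19  21  23  22  23  28  45  38  33  21  19  31]
 [ 24  27  16  24  21  38  78   3   4   9  49  81  16  24  25  22  18  25  35  24  21  22  25  28]
 [ 22  22  24  21  19  57 197 183 133  35  49  98  32  25  23  22  22  29  22  24  22  23  31  27]
 [ 18  21  16  18  18  41 197 205 193 181  77  94  21  23  21  23  23  18  43  19  34  31  31  35]
 [ 20  13  20  14  18  33 167 204 201 204 129  92  41  18  24  27  19  26  38  33  26  35  33  27]
 [ 22  23  19  22  18  28 126 174 208 221 225  80  44  19  10  27  25  28  34  33  30  35  28  33]
 [ 24  22  12  19  16  24 105 138 198 240 250 159 154  40  80 129 106  38  34  30  33  35  31  29]
 [ 18  20  22  23  19  22 101 152 194 216 227 207 195 172 177 190 125  37  19  32  34  29  35  30]
 [ 21  19  19  15  17  18  97 180 198 194 197 198 201 197 199 199 157  42  11  37  37  36  34  31]
 [ 21  21  24  23  18  19 103 200 196 198 197 195 193 197 198 201 181  35  16  25  34  34  32  33]
 [ 12  23  
[... 189 characters left out ...]
 19  20  25  20  23  21  19  84 161 202 202 198 199 203 203 144  50  12  17  23  22  31  33  29]
 [ 22  18  27  23  18  19  16  23  82 147 181 183 181 162 126  62   9  16  15  15  27  38  36  31]
 [ 23  23  17  22  17  13  22  19  26  59  92 104  92  79  34  18  11  22  17  20  24  30  30  33]
 [ 18  18  16  19  16  25  22  20  19  19  19  29  26  21  14  20  18  19  19  22  30  36  30  35]
 [ 13  20  27  20  26  17  19  20  16  16  21  10  21  19  21  24   7  21  22  12  22  32  34  28]]
(array([ 0.46452666, -0.03818221]), np.float64(0.12916951880498181))
(array([ 0.46455115, -0.03806192]), np.float64(0.09877053797867247))
(array([ 0.46478906, -0.03877292]), np.float64(0.09074752369827836))
```

send_rows(motion="0 0.6 0 0 0 0 1;-0.02 0.6 0 0 0 0 1;0 0 0 0 0 0 1;0 0 0 0 0 0 1")

```text
t: 6.43
eef_pos: [0.4649, -0.0292, 0.0684]
tool_rot: [-0.0, 1.0, 0.016, 0.0]
contact_force: [0.3, 0.8, -0.7]
gripper_width: 0.467
```

```bash
python3 st.py
```

```text
t 6.43 p [46.49 -2.92  6.84] cm; corr rotvec deg [-0.02  0.02  0.15] F [ 0.32  0.8  -0.67] T [0.02 0.06 0.01] w 0.467
```

send_rows(motion="-0.03 0.4 0 0 0 0.1 1;-0.02 0.4 0 0 0 0 1;-0.02 0.4 0 0 0 0 1;0 0 0 0 0 0 1;0 0 0 0 0 0 1")

```text
t: 6.85
eef_pos: [0.4641, -0.016, 0.0685]
tool_rot: [-0.0, 1.0, 0.017, 0.0]
contact_force: [-0.6, -0.4, -0.2]
gripper_width: 0.466
```

```bash
python3 st.py
```

```text
t 6.85 p [46.41 -1.6   6.85] cm; corr rotvec deg [-0.01  0.02  0.04] F [-0.62 -0.41 -0.2 ] T [-0.01 -0.02  0.04] w 0.466
```

send_rows(motion="-0.02 0.3 0 0 0 0 1;0 0.3 0 0 0 0 1;0 0 0 0 0 0 1;0 0 0 0 0 0 1")

```text
t: 7.18
eef_pos: [0.464, -0.0094, 0.0685]
tool_rot: [-0.0, 1.0, 0.017, 0.0]
contact_force: [0.9, -0.3, -0.4]
gripper_width: 0.462
```

```bash
python3 st.py
```

```text
t 7.18 p [46.4  -0.94  6.85] cm; corr rotvec deg [-0.01  0.03  0.05] F [ 0.92 -0.34 -0.4 ] T [-0.07 -0.03  0.03] w 0.462
```

send_rows(motion="0 0.3 0 0 0 0 1;-0.02 0.3 0 0 0 0 1;0 0 0 0 0 0 1;0 0 0 0 0 0 1")

```text
t: 7.52
eef_pos: [0.4639, -0.003, 0.0685]
tool_rot: [-0.0, 1.0, 0.017, 0.0]
contact_force: [-0.0, -0.0, -1.1]
gripper_width: 0.467
```

```bash
python3 st.py
```

```text
t 7.52 p [46.39 -0.3   6.85] cm; corr rotvec deg [-0.    0.05  0.07] F [-0.03 -0.01 -1.07] T [-0.02  0.03  0.02] w 0.467
```

send_rows(motion="-0.01 0.4 0 0 0 0 1;-0.02 0.4 0 0 0 0 1;-0.01 0.4 0 0 0 0 1;-0.02 0.4 0 0 0 0 1;0 0 0 0 0 0 1;0 0 0 0 0 0 1")

```text
t: 8.02
eef_pos: [0.4629, 0.0152, 0.0684]
tool_rot: [-0.0, 1.0, 0.017, 0.0]
contact_force: [-0.5, -0.2, 0.1]
gripper_width: 0.466
```

```bash
python3 st.py
```

```text
t 8.02 p [46.29  1.52  6.84] cm; corr rotvec deg [-0.02  0.02  0.04] F [-0.46 -0.15  0.11] T [0.03 0.01 0.03] w 0.466
```

send_rows(motion="0 0.4 0 0 0 0 1;-0.01 0.4 0 0 0 0 1;-0.01 0.3 0 0 0 0 1;0 0 0 0 0 0 1;0 0 0 0 0 0 1")

```text
t: 8.43
eef_pos: [0.4627, 0.0274, 0.0684]
tool_rot: [-0.0, 1.0, 0.017, 0.0]
contact_force: [-1.0, -0.2, -0.5]
gripper_width: 0.465
```

```bash
python3 st.py
```

```text
t 8.43 p [46.27  2.74  6.84] cm; corr rotvec deg [-0.01  0.02  0.03] F [-0.99 -0.15 -0.53] T [-0.04  0.   -0.03] w 0.465
```

Now creep in 1 mm rows to find the stop.

send_rows(motion="0 0.15 0 0 0 0 1;-0.01 0.15 0 0 0 0 1;0 0.1 0 0 0 0 1;0 0.1 0 0 0 0 1;0 0 0 0 0 0 1")

```text
t: 8.85
eef_pos: [0.4626, 0.0326, 0.0684]
tool_rot: [-0.0, 1.0, 0.017, 0.0]
contact_force: [0.1, 0.4, -1.0]
gripper_width: 0.465
```

```bash
python3 st.py
```

```text
t 8.85 p [46.26  3.26  6.84] cm; corr rotvec deg [-0.    0.02  0.07] F [ 0.14  0.39 -0.95] T [0.07 0.04 0.03] w 0.465
```

send_rows(motion="0 0.08 0 0 0 0 1;-0.01 0.08 0 0 0 0 1;0 0.05 0 0 0 0 1")

```text
t: 9.1
eef_pos: [0.4625, 0.0346, 0.0684]
tool_rot: [0.0, 1.0, 0.017, 0.0]
contact_force: [-0.1, 0.1, -0.4]
gripper_width: 0.469
```

send_rows(motion="0 0.05 0 0 0 0 1;0 0.05 0 0 0 0 1")

```text
t: 9.27
eef_pos: [0.4625, 0.0357, 0.0684]
tool_rot: [0.0, 1.0, 0.017, 0.0]
contact_force: [-1.2, -0.1, -1.7]
gripper_width: 0.461
```

send_rows(motion="0 0.05 0 0 0 0 1;0 0.05 0 0 0 0 1")

```text
t: 9.43
eef_pos: [0.4627, 0.0365, 0.0685]
tool_rot: [0.0, 1.0, 0.017, 0.0]
contact_force: [0.9, -1.4, -1.9]
gripper_width: 0.462
```

send_rows(motion="0 0.05 0 0 0 0 1;0 0.05 0 0 0 0 1")

```text
t: 9.6
eef_pos: [0.4631, 0.0373, 0.0686]
tool_rot: [0.0, 1.0, 0.016, 0.001]
contact_force: [0.4, -0.7, 0.2]
gripper_width: 0.467
```

```bash
python3 st.py
```

```text
t 9.6 p [46.31  3.73  6.86] cm; corr rotvec deg [0.04 0.08 0.12] F [ 0.44 -0.73  0.17] T [-0.24 -0.15  0.05] w 0.467
```

send_rows(motion="0 0.08 0 0 0 0 1;0 0.08 0 0 0 0 1")

```text
t: 9.77
eef_pos: [0.4632, 0.0378, 0.0686]
tool_rot: [0.001, 1.0, 0.016, 0.001]
contact_force: [1.2, -4.7, 0.2]
gripper_width: 0.465
```

```bash
python3 st.py
```

```text
t 9.77 p [46.32  3.78  6.86] cm; corr rotvec deg [0.11 0.08 0.17] F [ 1.23 -4.68  0.18] T [-1.13 -0.2   0.02] w 0.465
```

send_rows(motion="0 0.08 0 0 0 0 1;0 0.08 0 0 0 0 1;0 0.08 0 0 0 0 1")

```text
t: 10.02
eef_pos: [0.4632, 0.0379, 0.0686]
tool_rot: [0.002, 1.0, 0.015, 0.0]
contact_force: [0.8, -5.3, 0.1]
gripper_width: 0.464
```

```bash
python3 st.py
```

```text
t 10.02 p [46.32  3.79  6.86] cm; corr rotvec deg [0.26 0.06 0.28] F [ 0.77 -5.3   0.08] T [-1.32 -0.19  0.06] w 0.464
```

send_rows(motion="0 0.08 0 0.1 0 0 1;0 0.08 0 0.1 0 0 1;0 0.08 0 0.1 0 0 1;0 0.08 0 0.1 0 0 1;0 0.08 0 0.1 0 0 1;0 0.08 0 0.1 0 0 1")

```text
t: 10.52
eef_pos: [0.4632, 0.0378, 0.0686]
tool_rot: [-0.0, 1.0, 0.013, 0.0]
contact_force: [1.2, -5.2, -0.4]
gripper_width: 0.464
```

```bash
python3 st.py
```

```text
t 10.52 p [46.32  3.78  6.86] cm; corr rotvec deg [-0.02  0.01  0.48] F [ 1.24 -5.21 -0.43] T [-1.35 -0.25  0.07] w 0.464
```

send_rows(motion="0 0.08 0 0.05 0 0.05 1;0 0.08 0 0.05 0 0.05 1;0 0.08 0 0.05 0 0.05 1;0 0.08 0 0.05 0 0.05 1;0 0.08 0 0.05 0 0.05 1")

```text
t: 10.93
eef_pos: [0.4632, 0.0378, 0.0686]
tool_rot: [-0.0, 1.0, 0.014, -0.0]
contact_force: [0.9, -5.5, 0.0]
gripper_width: 0.46
```

```bash
python3 st.py
python3 - <<'E'
from station import *
import cv2
a=read_camera("side");b=read_camera("top")
cv2.imwrite("pics/s3.png",a[:,:,::-1]);cv2.imwrite("pics/t3.png",b[:,:,::-1])
a=cv2.resize(a[160:240,260:340],None,fx=5,fy=5,interpolation=3);b=cv2.resize(b[190:270,260:340],None,fx=5,fy=5,interpolation=3)
cv2.imwrite("pics/at3.png",cv2.hconcat([a,b])[:,:,::-1])
E
```

```text
t 10.93 p [46.32  3.78  6.86] cm; corr rotvec deg [-0.03 -0.02  0.41] F [ 0.91 -5.54  0.  ] T [-1.37 -0.18  0.02] w 0.46
```

View pics/at3.png

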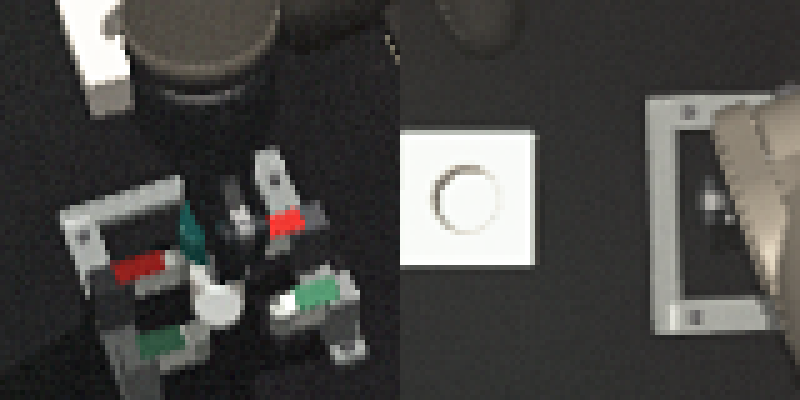

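send_rows(motion="0 -0.2 0.3 0 0 0 1;0 -0.2 1 0 0 0 1;0 0 2 0 0 0.3 1;0 0 2.5 0 0 0 1;0 0 2.5 0 0 0 1;0 0 0 0 0 0 1;0 0 0 0 0 0 1")

```text
t: 11.62
eef_pos: [0.4626, 0.0373, 0.1578]
tool_rot: [-0.003, 1.0, 0.018, 0.0]
contact_force: [-0.2, 0.2, -0.4]
gripper_width: 0.465
```

```bash
python3 st.py
python3 - <<'E'
from body import *
for n,win in(("top",(208,250,250,294)),("side",(145,190,265,308))):
    im=cv2.imread(f"pics/{n}0.png"); y0,y1,x0,x1=win
    w=im.min(2)[y0:y1,x0:x1].astype(float)
    if n=="top": bg,fg=28,235
    else:
        bg,fg=28,150
    W=np.clip((w-bg)/(fg-bg),0,1)
    W=cv2.morphologyEx(W,cv2.MORPH_CLOSE,np.ones((9,9))) # fill well
    def hull(p):
        c,s=np.cos(p[2]),np.sin(p[2])
        P=[[p[0]+c*a-s*b,p[1]+s*a+c*b,z] for a in(-.04,.04) for b in(-.04,.04) for z in(0,.035)]
        return cv2.convexHull(proj(n,P).astype(np.float32))
    f=lambda p:(cv2.GaussianBlur(render(hull(p),y0,y1,x0,x1),(0,0),.5)-W).ravel()
    r=least_squares(f,[.47,.245,0.02],diff_step=[2e-3,4e-3,.5],x_scale=[.01,.01,.1]); print(n,r.x,np.sqrt(np.mean(r.fun**2)))
    # hole: rim ellipse from darker pixels, in top
E
```

```text
t 11.62 p [46.26  3.73 15.78] cm; corr rotvec deg [-0.31  0.02 -0.1 ] F [-0.25  0.17 -0.43] T [0.01 0.07 0.03] w 0.465
top [0.46798783 0.24797123 0.01048463] 0.0858076194919492
side [0.46748995 0.24658192 0.01287759] 0.12486971189534264
```

send_rows(motion="0 2 0 -0.2 0 0 1;0 3 0 0 0 0 1;0.1 3 0 0 0 0 1;0.1 3 0 0 0 0 1;0.1 3 -0.5 0 0 0 1;0.1 2.5 -0.5 0 0 0 1;0.1 2 -0.5 0 0 0 1;0 1 -0.5 0 0 0 1;0 0 0 0 0 0 1;0 0 0 0 0 0 1")

```text
t: 12.45
eef_pos: [0.4605, 0.2415, 0.1336]
tool_rot: [-0.001, 1.0, 0.018, -0.004]
contact_force: [-0.1, -1.1, -0.1]
gripper_width: 0.465
```

```bash
python3 st.py
```

```text
t 12.45 p [46.05 24.15 13.36] cm; corr rotvec deg [-0.16 -0.45 -0.07] F [-0.1  -1.09 -0.06] T [-0.02  0.01  0.03] w 0.465
```

send_rows(motion="0.6 0.5 -0.8 -0.1 -0.4 0 1;0.1 0.05 -1.2 0 0 0 1;0 0 0 0 0 0 1;0 0 0 0 0 0 1")

```text
t: 12.78
eef_pos: [0.4686, 0.2422, 0.1111]
tool_rot: [0.001, 1.0, 0.015, -0.0]
contact_force: [-0.3, -0.3, 0.4]
gripper_width: 0.46
```

```bash
python3 st.py
```

```text
t 12.78 p [46.86 24.22 11.11] cm; corr rotvec deg [ 0.12 -0.05  0.25] F [-0.34 -0.28  0.37] T [ 0.06 -0.    0.02] w 0.46
```

send_rows(motion="-0.1 0.5 0 0.1 0 0.2 1;0 0 0 0 0 0 1;0 0 0 0 0 0 1")

```text
t: 13.03
eef_pos: [0.4678, 0.2453, 0.1107]
tool_rot: [0.001, 1.0, 0.016, -0.001]
contact_force: [0.8, -0.4, -1.3]
gripper_width: 0.457
```

```bash
python3 st.py
python3 - <<'E'
from station import *
import cv2
a=read_camera("side");b=read_camera("top")
cv2.imwrite("pics/s4.png",a[:,:,::-1]);cv2.imwrite("pics/t4.png",b[:,:,::-1])
a=cv2.resize(a[120:200,245:325],None,fx=5,fy=5,interpolation=3);b=cv2.resize(b[190:270,230:310],None,fx=5,fy=5,interpolation=3)
cv2.imwrite("pics/at4.png",cv2.hconcat([a,b])[:,:,::-1])
E
```

```text
t 13.03 p [46.78 24.53 11.07] cm; corr rotvec deg [ 0.1  -0.11  0.22] F [ 0.83 -0.44 -1.26] T [-0.01 -0.01  0.04] w 0.457
```

View pics/at4.png

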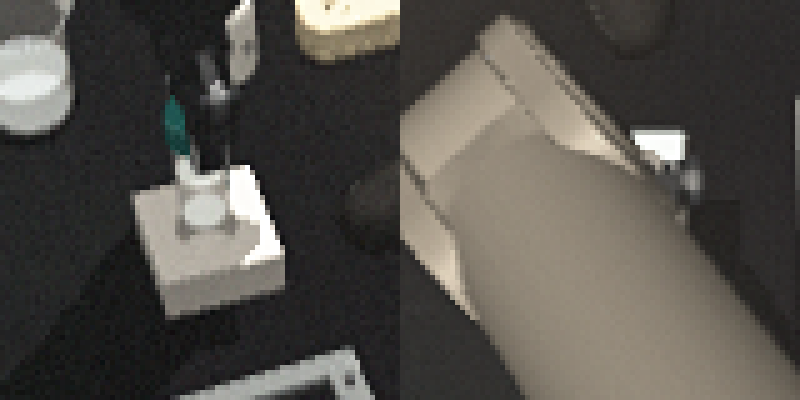

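Run:
```python
from h import *
f=lambda p:((p-[245,120]+.5)*5).round(0)
print("foot bottom lowest",f(cylhull("side",.4678,.2453,.0168,.046,.1)[:,0]).max(0), "foot center",f(proj("side",[[.4678,.2453,.046]])))
h=f(cylhull("side",.4675,.2466,.0195,.035,.035)[:,0]); print("rim",h.min(0),h.max(0))
im=cv2.imread("pics/s4.png")[120:200,245:325]; cv2.imwrite("pics/z4.png",cv2.resize(im[25:60,20:62],None,fx=16,fy=16,interpolation=0))
```

```text
foot bottom lowest [233. 231.] foot center [[207. 211.]]
rim [177. 198.] [237. 244.]
```

View pics/z4.png

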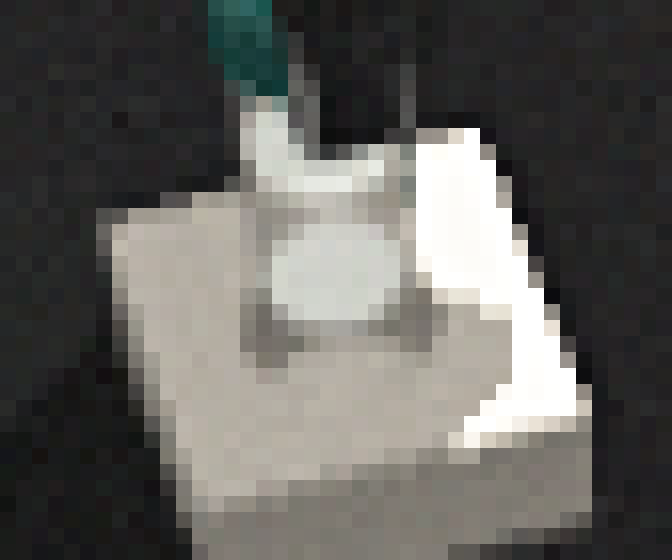

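send_rows(motion="0.05 0.18 0 0.1 -0.1 0.2 1;0 0 -0.5 0 0 0 1;0 0 -0.4 0 0 0 1;0 0 0 0 0 0 1;0 0 0 0 0 0 1")

```text
t: 13.55
eef_pos: [0.4687, 0.2479, 0.1017]
tool_rot: [-0.001, 1.0, 0.018, 0.001]
contact_force: [-0.7, 0.3, -0.4]
gripper_width: 0.464
```

```bash
python3 st.py
```

```text
t 13.55 p [46.87 24.79 10.17] cm; corr rotvec deg [-0.08  0.1  -0.03] F [-0.75  0.33 -0.44] T [-0.02 -0.   -0.01] w 0.464
```

send_rows(motion="-0.04 -0.06 -0.2 0 0 0 1;0 0 -0.3 0 0 0 1;0 0 -0.2 0 0 0 1;0 0 0 0 0 0 1;0 0 0 0 0 0 1")

```text
t: 13.97
eef_pos: [0.468, 0.2471, 0.0936]
tool_rot: [-0.0, 1.0, 0.018, 0.001]
contact_force: [-0.0, 0.9, -1.2]
gripper_width: 0.466
```

```bash
python3 st.py
```

```text
t 13.97 p [46.8  24.71  9.36] cm; corr rotvec deg [-0.05  0.07 -0.03] F [-0.03  0.94 -1.21] T [-0.03 -0.01  0.  ] w 0.466
```

send_rows(motion="0 0 -0.3 0 0 0 1;0 0 -0.4 0 0 0 1;0 0 -0.4 0 0 0 1;0 0 -0.2 0 0 0 1;0 0 0 0 0 0 1;0 0 0 0 0 0 1")

```text
t: 14.47
eef_pos: [0.468, 0.2471, 0.079]
tool_rot: [-0.0, 1.0, 0.018, 0.001]
contact_force: [-0.2, -0.2, -0.6]
gripper_width: 0.464
```

```bash
python3 st.py
```

```text
t 14.47 p [46.8  24.71  7.9 ] cm; corr rotvec deg [-0.05  0.06 -0.03] F [-0.16 -0.16 -0.61] T [ 0.02  0.03 -0.02] w 0.464
```

send_rows(motion="0 0 -0.25 0 0 0 1;0 0 -0.25 0 0 0 1;0 0 -0.15 0 0 0 1;0 0 -0.1 0 0 0 1;0 0 0 0 0 0 1")

```text
t: 14.88
eef_pos: [0.4681, 0.2472, 0.0708]
tool_rot: [-0.001, 1.0, 0.018, 0.001]
contact_force: [0.4, -0.9, -0.7]
gripper_width: 0.463
```

```bash
python3 st.py
```

```text
t 14.88 p [46.81 24.72  7.08] cm; corr rotvec deg [-0.06  0.08 -0.03] F [ 0.44 -0.93 -0.67] T [-0.    0.01 -0.03] w 0.463
```

send_rows(motion="0 0 -0.05 0 0 0 1;0 0 -0.05 0 0 0 1;0 0 -0.03 0 0 0 1")

```text
t: 15.13
eef_pos: [0.4684, 0.2473, 0.0698]
tool_rot: [-0.001, 1.0, 0.018, 0.001]
contact_force: [-0.4, -0.5, 3.8]
gripper_width: 0.463
```

```bash
python3 st.py
```

```text
t 15.13 p [46.84 24.73  6.98] cm; corr rotvec deg [-0.07  0.11 -0.03] F [-0.36 -0.53  3.81] T [-0.24  0.15  0.01] w 0.463
```

Seated (3.8 N up at the expected height). Release, letting the arm hold.

send_rows(motion="0 0 0 0 0 0 1;0 0 0 0 0 0 0.4;0 0 0 0 0 0 0.2;0 0 0 0 0 0 0;0 0 0 0 0 0 0;0 0 0 0 0 0 0;0 0 0 0 0 0 0;0 0 0 0 0 0 0")

```text
t: 15.8
eef_pos: [0.4688, 0.2476, 0.0702]
tool_rot: [-0.001, 1.0, 0.018, 0.001]
contact_force: [0.5, 0.1, 1.0]
gripper_width: 1.001
```

```bash
python3 st.py
```

```text
t 15.8 p [46.88 24.76  7.02] cm; corr rotvec deg [-0.11  0.16 -0.03] F [0.47 0.13 0.98] T [-0.02 -0.    0.  ] w 1.001
```

send_rows(motion="-0.05 0 1 0 0 0 0;0 0 2 0 0 0 0;0 0 2.5 0 0 0 0;0 0 3 0 0 0 0;0 0 3 0 0 0 0;0 0 3 0 0 0 0;0 -3 0 0 0 0 0;0 -4 0 0 0 0 0;0 -4 0 0 0 0 0;0 -4 0 0 0 0 0;0 -4 0 0 0 0 0;0 -4 0 0 0 0 0;0 -3 0 0 0 0 0;0 -1 0 0 0 0 0;0 0 0 0 0 0 0;0 0 0 0 0 0 0")

```text
t: 17.13
eef_pos: [0.4625, -0.0309, 0.2357]
tool_rot: [-0.004, 1.0, 0.021, 0.007]
contact_force: [0.3, 0.4, 0.1]
gripper_width: 1.001
```

```bash
python3 st.py
python3 - <<'E'
from station import *
from h import *
a=read_camera("side");b=read_camera("top")
for n,i in(("side",a),("top",b)):
    cv2.imwrite(f"pics/{n}5.png",i[:,:,::-1])
    r,g,bl=[i[:,:,k].astype(float) for k in range(3)]
    w=np.clip(((g+bl)/2-r-25)/50,0,1); m=np.zeros_like(w)
    if n=="side": m[120:190,255:320]=1
    else: m[205:255,245:300]=1
    c,s=softcen(w*m); print(n,c,s,cylfit(n,c,.0205,.0795,.0995))
a=cv2.resize(a[120:200,245:325],None,fx=5,fy=5,interpolation=3);b=cv2.resize(b[190:270,230:310],None,fx=5,fy=5,interpolation=3)
cv2.imwrite("pics/at5.png",cv2.hconcat([a,b])[:,:,::-1])
E
python3 st.py
```

```text
t 17.13 p [46.25 -3.09 23.57] cm; corr rotvec deg [-0.47  0.82 -0.42] F [0.34 0.38 0.06] T [0.02 0.02 0.  ] w 1.001
side [283.16243523 151.18341969] 77.2 [0.46427632 0.25261276]
top [269.56519804 228.11548732] 134.82 [0.46862119 0.24817259]
t 17.23 p [46.27 -2.96 23.55] cm; corr rotvec deg [-0.48  0.82 -0.57] F [-0.47  0.73  0.47] T [ 0.04 -0.03  0.05] w 1.002
```

View pics/at5.png

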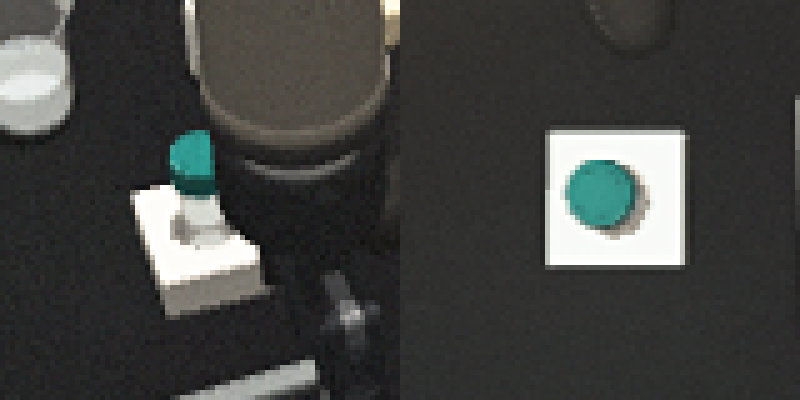

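View pics/side5.png

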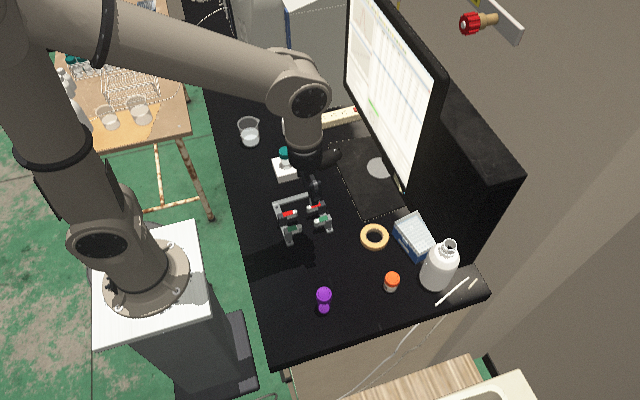

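send_rows(motion="0 0 0 0 0 0 0;0 0 0 0 0 0 0;0 0 0 0 0 0 0")

```text
t: 17.48
eef_pos: [0.463, -0.0252, 0.2357]
tool_rot: [-0.005, 1.0, 0.026, 0.007]
contact_force: [-0.5, 0.6, -0.4]
gripper_width: 1.001
```

```bash
python3 st.py; python3 -c "
from station import hand_in; print(hand_in())"
```

```text
t 17.48 p [46.3  -2.52 23.57] cm; corr rotvec deg [-0.55  0.82 -0.98] F [-0.52  0.65 -0.36] T [0.01 0.04 0.  ] w 1.001
the job is handed in; nothing more can be done
None
```

I checked the teal-capped tube on the gauge and stood it in the holder's well. The job was handed in at about 17.5 s, and no verdict is reported.

- **Go gap:** gripped by the cap, upright and about 4 mm off the worktop, the tube slid through with no force above the roughly 1 N sensor noise.
- **No-go gap:** it was stopped with its axis about 43 mm beyond the go gap. I pressed it there at about 5 N for just over a second, and its position held steady.
- **Holder:** I lowered it into the well until the floor pushed back with 3.8 N, at the height expected for fully home. I then opened the fingers and drew the arm clear.

**Last checks:** the top camera put the cap centre within about 1 mm of the holder's centre, and the tube looks upright and fully down. The side camera's cap estimate was about 6 mm off from that. The arm hid part of the cap in that view, so I did not rely on it. In the last side picture the jar, tape and beaker look unmoved; the dropper was hidden behind the arm. The arm was touching nothing at hand-in, but it was still drifting slowly, a few millimetres, high above the gauge.

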